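# Hang the electronic pipette in the sprung cradle of its charging stand

## Robot

A 7-joint arm with a two-finger parallel gripper is mounted at the origin on the work surface. World frame = base frame: x ahead of the robot, y to its left, z up, the work surface at z = 0. Lengths are in mm, angles in rad, forces in N, time in s.
With the tool pointing down it reaches from about 425 to 875 mm from the base axis. Payload 8.4 kg.
Tool frame: the origin (TCP) lies at the very end of the fingers, on their centre line; the grasp point (between the pads) lies 19 mm behind it; x points along the fingers, z is the direction in which the jaws open and shut, and the axes are right-handed (so a half turn about x gives the same grasp; the last joint's range is limited). The gripper opens to 87 mm and grips with 3 to 60 N. Pads are 19 mm wide; open, the fingers measure 117 mm over their backs; the gripper's body (75 mm by 190 mm) begins 51 mm behind the grasp point.
Start: joints at [1.206, 0.333, 0.04, 1.465, -0.013, 1.343, -0.059], TCP at [170.721, -627.151, 222.546] pointing down, gripper open.
Joint ranges: [-2.58, 2.58], [-0.38, 2.09], [-1.3, 1.39], [0.25, 2.4], [-1.5, 4.64], [0.08, 2.09], [-2.65, 2.65]. Speed limits (rad/s): [2.22, 2.22, 2.79, 2.79, 3.14, 3.14, 3.14].

## Interface

Orientations are given as a unit quaternion [w, x, y, z].
In Python, from bench import arm, viewer gives the robot as it stands. The module is installed in compiled form; this text tells all that it offers.
- The arm moves only by the shell command python3 -m creep 'ROWS' [FORCE]. ROWS is JSON, a list of rows, each a list of 7 numbers: the opening, from 0 (shut) to 1 (fully open), then the shift along the world's x, y, z in mm, then the turn, a rotation vector about the world's x, y, z in rad. In form: [[fingers, x, y, z, ax, ay, az], ...]. A call has 1 to 5 rows; each row shifts and turns the commanded pose from where the row before left it; what a row does not reach is not made up. A row lasts 1/10 s, in which the tool goes at most 50 mm and 8.59 degrees, less where a joint would pass 70% of its speed; a pose out of reach is approached as far as the arm can. A call is refused whole if a number of a shift passes 50 or a number of a turn 0.15, either way. A call with a gripper value outside its range is refused whole. The fingers move at their own pace and stop on an object; FORCE is the grip in N (left out, the last holds). Time passes only in rows, so rows that do not move let the fingers close. It gives the time, the measured TCP pose, the force and the opening at its end, in the units of the state.
- arm.observe(): the state, without advancing time (a new reading comes with each control period).
- viewer.read_camera(name): name is "scene" or "top"; returns (picture, depth): 420x560x3 uint8, red, green, blue; 420x560 float32, mm along the optical axis (not along the pixel's ray), 0 where there is no reading.
- viewer.camera_params(name): a dict with "fx", "fy", "cx", "cy" (pixels), "T" (4x4, takes a point from camera to world coordinates). Camera axes: x right, y down, z forward; pixel columns grow to the right and rows downward; lengths in mm; the calibration is good to about 2 mm. A picture is of the moment at which its call begins. camera_params takes no time and is no camera call.
- arm.close_job(): hands the job in, once; it reports no verdict.
The state is a dict: "time": time; "qpos": joint angles; "joint_vel": joint speeds; "tau": joint torques, N m; "tcp_pos": TCP position; "tcp_rot": TCP orientation; "ft_force": force on the tool from outside, world axes, zero at the start; "wrist_torque": the same for the moment, N m; "grip_width": finger opening in mm.
Only numpy, scipy, OpenCV 4.12 (cv2) and the standard library are available. Lean on these libraries where they do the work, as an engineer would, in place of code of your own. Each camera call takes 0.05 s, during which the arm holds its last target.

## Task

Lift the electronic pipette out of its parking block and hang it in the empty blue cradle of the charging stand: bring its grey neck in sideways through the cradle's open mouth, with the orange collar above the cradle, until the neck gently meets the back of the slot, then lower the collar into the throat. Press it down until the sprung cradle has sunk about 4 mm, hold it there for half a second, then let go so that it hangs upright by itself. The cradle is delicate: never load it with more than 15 N, keep the pipette roughly upright, and leave the tip box, bottle and tube rack where they stand.

Things in the scene. Friction and masses are not known exactly. Their poses are not given: they have to be found in the camera images.
- pipette: Electronic pipette, 229 mm tall, 0.18 to 0.28 kg, standing in the block leaning up to 0.07 rad. Origin: centre of its lower end, z up along it. Grey neck 14 mm across up to 140 mm; orange collar 34 mm across, 140 to 145 mm; white flat-sided head 145 to 217 mm, 34 mm along x, 28 mm along y (grip across y, about 185 mm up); orange button 16 mm across up to 229 mm.
- pipette_collar (a point): Centre of the underside of the pipette's orange collar, 140 mm above the pipette's lower end; same axes as the pipette.
- pipette_tip (a point): Centre of the pipette's lower end.
- block: Fixed grey parking block, 75 x 75 x 60 mm high, origin under its centre; a round hole 16.5 mm wide goes down through its middle to the table, and the pipette stands in it on the table.
- stand: Fixed charging stand. Origin on the table at the foot of its round column (30 mm across, top at 216 mm). Grey foot plate 12 mm high, 130 mm in y, x from -70 to +100 mm. At -x hangs a small pipette that is part of the stand, 214 mm high. At +x is the free blue cradle: a level fork, stiff sideways, sprung downward, whose mouth opens to the stand's -y (see stand_seat, stand_mouth).
- stand_seat (a point): Nominal centre of the cradle's seat (where the collar's underside rests), 60 mm to +x of the column, 175 mm high; axes as the stand. The real cradle is clamped up to 10 mm higher or lower and up to 6 mm to either side along y: NOT measured, find it by touch (x is exact). Slot 20 mm wide in x; its back is 7 mm to +y of the real centre, so a neck touching it is on the centre.
- stand_mouth (a point): Nominal point before the cradle's mouth, 50 mm to -y of stand_seat: start the sideways entry here, moving along +y. Prongs 10 mm thick, tips 22 mm before the real seat centre. A rim 6 mm high rings the seat, with orange lips on the prong tips: carry the collar in above it; it drops between lips and rim only if the neck is within about 3 mm of the slot back.
- cradle (a joint): How far the sprung blue cradle is pressed down, m: about 0 empty (0.0002), about 0.001 with the pipette hanging freely, hard stop at 0.006. Spring 2500 N/m: a load of 8 N sinks it 3.4 mm, 10 N 4.2 mm. Says nothing of the cradle's clamped height.
- tip_box: Loose blue pipette-tip box, 85 x 120 x 57 mm high, origin under its centre. Leave alone.
- bottle: Loose clear bottle with blue cap, 70 mm across, 170 mm high, origin under its centre. Leave alone.
- tube_rack: Loose green tube rack, 70 x 160 mm, 93 mm high with its tubes, origin under its centre. Leave alone.

How it is judged:
By the outcome, as a careful person would: the job done as asked, in the order asked, and still so for the second after the job is handed in, with the robot touching nothing.
It also fails if it takes over 59 s, if anything falls off the work surface, if the arm or the gripper's body presses on something with over 40 N, if the wrist force passes 120 N, or if a joint passes its speed limit or range.

## Working session

There is one attempt and no reset: what is moved stays moved. The work goes in short steps, Python scripts to look and compute and a shell command to move; the robot and the scene stay as the last step left them, time stands still between calls to the robot, and variables do not carry over. Pictures are saved under pics/ and viewed, and the job is handed in when it is done.

```bash
mkdir -p pics; python3 - <<'E'
from bench import arm, viewer
import cv2, numpy as np
s=arm.observe(); print({k:np.round(v,3) for k,v in s.items()})
for n in ("scene","top"):
    p,d=viewer.read_camera(n); cv2.imwrite(f"pics/{n}0.png",p[:,:,::-1]); np.savez(f"{n}0.npz",p=p,d=d)
    c=viewer.camera_params(n); print(n,{k:np.round(v,3).tolist() for k,v in c.items()})
E
```

```text
{'time': np.float64(0.0), 'qpos': array([ 1.206,  0.334,  0.04 ,  1.466, -0.013,  1.343, -0.059]), 'joint_vel': array([-0.001, -0.001,  0.   , -0.   ,  0.002,  0.001,  0.001]), 'tau': array([-1.0000e-03, -6.5635e+01,  1.3350e+00, -4.0379e+01, -6.0000e-02,
        4.5000e-02,  0.0000e+00]), 'tcp_pos': array([ 170.63 , -626.724,  221.666]), 'tcp_rot': array([ 0.561,  0.43 ,  0.562, -0.429]), 'ft_force': array([-0.128,  0.259,  0.04 ]), 'wrist_torque': array([-0.015,  0.016, -0.004]), 'grip_width': np.float64(86.8)}
scene {'fx': 385.1, 'fy': 385.1, 'cx': 282.233, 'cy': 211.508, 'T': [[-0.426, 0.714, -0.555, 1184.226], [0.905, 0.342, -0.255, 249.23], [0.008, -0.611, -0.792, 899.964], [0.0, 0.0, 0.0, 1.0]]}
top {'fx': 527.587, 'fy': 527.587, 'cx': 281.015, 'cy': 217.595, 'T': [[0.012, -0.994, 0.108, 479.17], [-1.0, -0.011, 0.009, -1.325], [-0.008, -0.109, -0.994, 1660.383], [0.0, 0.0, 0.0, 1.0]]}
```

View pics/scene0.png

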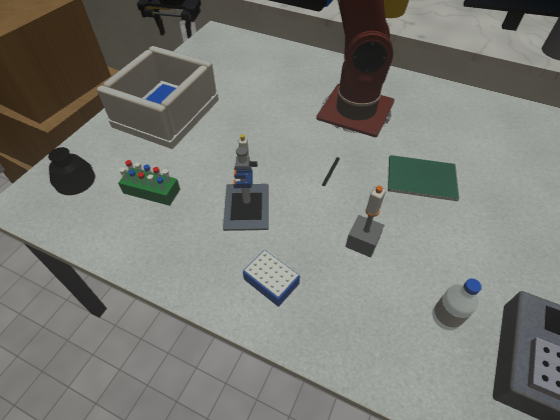

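View pics/top0.png

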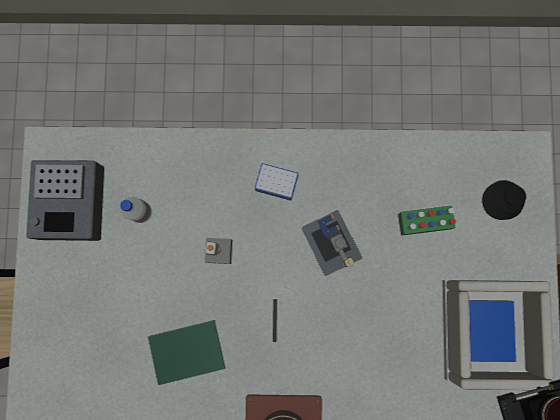

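The scene view shows the block at (366,235) with the pipette in it and the stand at (246,205). The top view shows the block at (218,250), the pipette's button at about (211,247), the stand foot at (332,242), the box at (277,181), the bottle at (133,208) and the rack at (428,220). Next I'll enlarge the two main items.

```bash
python3 - <<'E'
import cv2, numpy as np
t=cv2.imread("pics/top0.png"); s=cv2.imread("pics/scene0.png")
a=cv2.resize(t[200:285,290:375],(400,400),interpolation=cv2.INTER_CUBIC)
b=cv2.resize(t[225:275,190:240],(400,400),interpolation=cv2.INTER_CUBIC)
cv2.imwrite("pics/topcrop.png",np.hstack([a,b]))
a=cv2.resize(s[125:235,205:285],(400,550),interpolation=cv2.INTER_CUBIC)
b=cv2.resize(s[175:265,335:400],(397,550),interpolation=cv2.INTER_CUBIC)
cv2.imwrite("pics/scenecrop.png",np.hstack([a,b]))
E
```

```text
(no output)
```

View pics/topcrop.png

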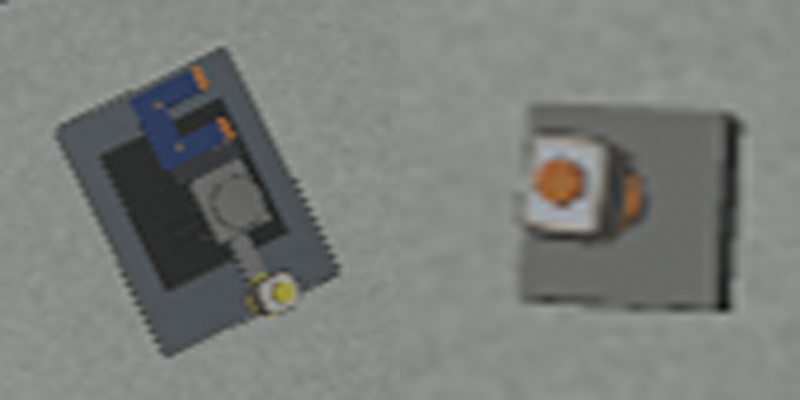

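View pics/scenecrop.png

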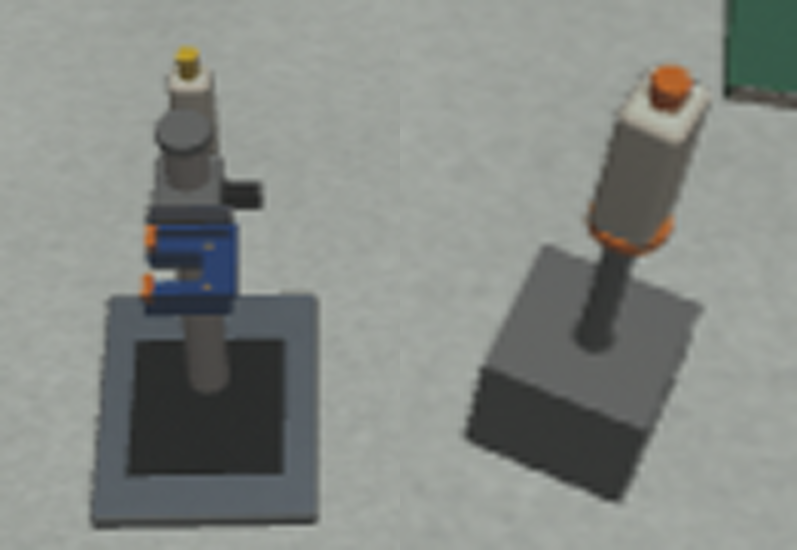

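```bash
cat > h.py <<'E'
import numpy as np, cv2
from bench import arm, viewer
def cloud(n,d):
    c=viewer.camera_params(n); T=np.array(c["T"])
    v,u=np.mgrid[0:420,0:560]
    P=np.stack([(u-c["cx"])/c["fx"]*d,(v-c["cy"])/c["fy"]*d,d],-1)
    return P@T[:3,:3].T+T[:3,3]
def ray(n,u,v,z):
    c=viewer.camera_params(n); T=np.array(c["T"])
    r=T[:3,:3]@np.array([(u-c["cx"])/c["fx"],(v-c["cy"])/c["fy"],1]); o=T[:3,3]
    return o+r*(z-o[2])/r[2]
def tri(pa,pb):
    A=np.zeros((3,3));b=np.zeros(3)
    for n,(u,v) in (("scene",pa),("top",pb)):
        c=viewer.camera_params(n); T=np.array(c["T"])
        r=T[:3,:3]@np.array([(u-c["cx"])/c["fx"],(v-c["cy"])/c["fy"],1]); r/=np.linalg.norm(r)
        M=np.eye(3)-np.outer(r,r);A+=M;b+=M@T[:3,3]
    return np.linalg.solve(A,b)
E
python3 - <<'E'
from h import *
np.set_printoptions(precision=1,suppress=True)
I={}
for n in("top","scene"):
    z=np.load(f"{n}0.npz"); I[n]=(z["p"],z["d"],cloud(n,z["d"]))
p,d,C=I["top"]
print("table z",np.median(C[300:320,230:260,2]),np.median(C[150:170,330:400,2]), np.std(C[300:320,230:260,2]))
# foot
for nm,(r0,r1,c0,c1),(lo,hi) in (("foot",(200,285,290,375),(6,300)),("block",(230,270,195,240),(50,70))):
    m=np.zeros(d.shape,np.uint8); m[r0:r1,c0:c1]=((C[r0:r1,c0:c1,2]>lo)&(C[r0:r1,c0:c1,2]<hi))
    zz=C[...,2][m>0]; print(nm,m.sum(),np.median(zz),zz.min(),zz.max())
    cs,_=cv2.findContours(m,cv2.RETR_EXTERNAL,cv2.CHAIN_APPROX_NONE); k=max(cs,key=cv2.contourArea)
    R=cv2.minAreaRect(k); bx=cv2.boxPoints(R); print(R)
    zt=12 if nm=="foot" else 60
    print(np.array([ray("top",*q,zt) for q in bx]), ray("top",*R[0],zt))
# orange/blue
for n in I:
    p,d,C=I[n]; hsv=cv2.cvtColor(p,cv2.COLOR_RGB2HSV)
    o=(cv2.inRange(hsv,(5,130,100),(18,255,255)))
    num,lab,st,ce=cv2.connectedComponentsWithStats(o)
    for i in range(1,num):
        if st[i,4]>=3: print(n,"orange",st[i],ce[i],np.median(C[lab==i],axis=0))
    b=cv2.inRange(hsv,(105,120,60),(130,255,255)); num,lab,st,ce=cv2.connectedComponentsWithStats(b)
    for i in range(1,num):
        if st[i,4]>=15: print(n,"blue",st[i],ce[i],np.median(C[lab==i],axis=0))
E
```

```text
table z -0.32136792721678376 0.05804196425197006 135.19926501688624
foot 2491 13.700125710912516 6.003746391344748 221.95669825636287
((331.4405517578125, 242.9985809326172), (58.17452621459961, 43.69742202758789), 64.79888153076172)
[[ 633.2  -44.5   12. ]
 [ 693.4 -168.4   12. ]
 [ 529.1 -245.4   12. ]
 [ 470.1 -122.6   12. ]] [ 581.  -145.3   12. ]
block 451 59.828853981423435 50.688316278836055 69.95485142348593
((217.859130859375, 250.17678833007812), (25.07056427001953, 24.860326766967773), 3.012787342071533)
[[516.3 242.2  60. ]
 [591.7 240.3  60. ]
 [588.5 164.   60. ]
 [513.2 166.3  60. ]] [552.3 203.2  60. ]
top orange [331 214   3   5   7] [332. 216.] [ 646.2 -132.8  179. ]
top orange [336 225   4   4   8] [337.5 226.5] [ 617.  -148.7  182.5]
top orange [207 245   5   5  20] [209.2 247.2] [552.9 205.3 228.6]
top orange [218 248   2   4   7] [218.6 249.7] [549.1 189.3 146.2]
top blue [255 188  37  11  47] [273.8 193.1] [730.6  32.3  43. ]
top blue [121 200  10  11  92] [125.4 204.8] [673.4 457.3 169.6]
top blue [438 209   6   6  25] [440.6 211.4] [ 674.7 -463.7   93.5]
top 
[... 1017 characters left out ...]
9 227.9]
scene orange [376 211   3   4   7] [377.3 212.7] [558.3 220.3 146.4]
scene orange [367 213   6   3   7] [369.7 214. ] [567.8 205.2 143.3]
scene blue [326   0   6   6  17] [328.1   1.8] [-658.8 -369.    48.8]
scene blue [146  84  30  20 279] [160.4  93.4] [ 289.4 -656.    48.2]
scene blue [144 165   5   6  25] [146.2 167.2] [ 642.3 -435.3   90.6]
scene blue [129 170   6   6  29] [131.4 172.3] [ 675.9 -461.2   91.1]
scene blue [236 170  16  14 141] [245.  176.5] [ 613.  -115.3  176. ]
scene blue [157 177   6   6  28] [159.5 179.3] [ 663.6 -373.    91.7]
scene blue [243 271  56  29 142] [272.  285.9] [806.7  61.1  43.5]
scene blue [466 279  15  13 156] [473.2 285. ] [676.2 458.3 169.6]
```

```bash
python3 - <<'E'
from h import *
np.set_printoptions(precision=1,suppress=True)
for n,(r0,r1,c0,c1) in (("top",(200,285,290,375)),("scene",(160,240,205,285))):
    z=np.load(f"{n}0.npz"); C=cloud(n,z["d"])
    m=np.zeros((420,560),np.uint8); m[r0:r1,c0:c1]=((C[r0:r1,c0:c1,2]>7)&(C[r0:r1,c0:c1,2]<18))
    q=C[m>0][:,:2].astype(np.float32)
    # trim outliers w/ rect
    R=cv2.minAreaRect(q); print(n,len(q),R, "angle",np.degrees(0))
    # sharper: orientation scan by percentile extents
    best=None
    for a in np.radians(np.arange(-40,-10,0.25)) if 0 else np.radians(np.arange(0,90,0.25)):
        e=np.array([np.cos(a),np.sin(a)]);f=np.array([-e[1],e[0]])
        s,t=q@e,q@f; w=[np.percentile(s,[.3,99.7]),np.percentile(t,[.3,99.7])]
        A=np.ptp(w[0])*np.ptp(w[1])
        if best is None or A<best[0]: best=(A,np.degrees(a),w,e*w[0].mean()+f*w[1].mean())
    print(best)
    # column top
    m=np.zeros((420,560),bool); m[r0:r1,c0:c1]=True
    m&=(C[...,2]>213)&(C[...,2]<222); Q=C[m]; print("col",np.round(cv2.minAreaRect(Q[:,:2].astype(np.float32))[0],1),np.median(Q,axis=0),len(Q))
E
python3 - <<'E'
import sys; sys.path.insert(0,'.')
from h import *
np.set_printoptions(precision=1,suppress=True)
for n in("top","scene"):
    z=np.load(f"{n}0.npz"); C=cloud(n,z["d"])
    bx=(abs(C[...,0]-552)<70)&(abs(C[...,1]-203)<70)
    for lo,hi in((138,150),(150,200),(205,219),(222,235),(62,138)):
        m=bx&(C[...,2]>lo)&(C[...,2]<hi); Q=C[m]
        if len(Q)>2:print(n,lo,hi,len(Q),Q.min(0),Q.max(0),Q.mean(0))
    for nm,(cx,cy) in dict(cr=(625,-120)).items():
        m=(abs(C[...,0]-cx)<45)&(abs(C[...,1]-cy)<45)&(C[...,2]>150)&(C[...,2]<205)
        Q=C[m];print(nm,len(Q),np.histogram(Q[:,2],np.arange(150,206,3))[0])
E
```

```text
top 1504 ((585.6463623046875, -147.5149383544922), (263.2930908203125, 263.3701477050781), 0.5402122735977173) angle 0.0
(np.float64(61835.56867301989), np.float64(4.5), [array([445.5, 697.8]), array([-311.3,  -66.3])], array([ 584.7, -143.4]))
col [ 550.5 -166.2] [ 568.7 -153.7  216.2] 85
scene 1780 ((584.5595703125, -143.11502075195312), (171.87847900390625, 128.68075561523438), 26.328275680541992) angle 0.0
(np.float64(21563.435258923782), np.float64(26.5), [array([375.7, 544.3]), array([-452.7, -324.8])], array([ 585.1, -142.7]))
col [0. 0.] [nan nan nan] 0
top 138 150 8 [540.4 186.4 142.1] [557.5 191.8 147.9] [549.4 189.1 144.5]
top 150 200 30 [535.3 188.4 150.6] [566.5 214.6 199.5] [549.7 191.2 176.3]
top 205 219 80 [534.7 188.8 206.1] [567.7 218.6 219. ] [552.1 202.2 214.9]
top 222 235 31 [542.3 190.  222. ] [564.2 212.  233.7] [551.8 202.6 227.6]
top 62 138 121 [516.3 166.   62. ] [589.  238.5  70. ] [551.7 195.4  64.1]
cr 330 [ 0  0  0  1  1  1  5 22 66 69 76 61 21  7  0  0  0  0]
scene 138 150 34 [547.7 193.6 139.3] [569.2 223.4 149.3] [563.6 211.1 143.3]
scene 150 200 185 [544.3 191.2 150.1] [572.4 221.6 200. ] [566.8 207.3 175.3]
scene 205 219 120 [538.  191.7 205. ] [571.6 221.5 218.3] [561.2 207.1 213.4]
scene 222 235 38 [545.8 198.7 222.3] [561.9 214.  230.7] [555.1 206.6 227.2]
scene 62 138 105 [530.5 171.   62. ] [588.2 242.4 126.3] [558.9 207.4  87.8]
cr 427 [  2   0   0   0   2  18  20  35 113  59 123  36   5   4   0   4   4   1]
  return _methods._mean(a, axis=axis, dtype=dtype,
  ret = um.true_divide(
```

```bash
python3 - <<'E'
from h import *
np.set_printoptions(precision=2,suppress=True)
S=400/85
cs=[(225,47),(338,268),(168,355),(57,130)]
W=np.array([ray("top",290+(x+.5)/S-.5,200+(y+.5)/S-.5,12) for x,y in cs]); print("foot top",W[:,:2],W.mean(0))
# scene crop scale 5, off (205,125): corners
cs=[(317,295),(317,517),(93,525),(110,297)]
V=np.array([ray("scene",205+(x+.5)/5-.5,125+(y+.5)/5-.5,12) for x,y in cs]); print("foot scene",V[:,:2],V.mean(0))
for Q in (W,V):
    for i in range(4):
        e=Q[(i+1)%4]-Q[i]; print(np.linalg.norm(e),np.degrees(np.arctan2(e[1],e[0])))
# column top circle in crops: top (238,203), scene (184,131)
print("col",ray("top",290+(238.5)/S-.5,200+203.5/S-.5,216),ray("scene",205+184.5/5-.5,125+131.5/5-.5,216), tri((205+184.5/5-.5,125+131.5/5-.5),(290+(238.5)/S-.5,200+203.5/S-.5)))
# lips
print("lips",tri((234.5,171.5),(337.5,226.5)),tri((233.8,181.8),(332,216)))
# pipette button top: top (209.2,247.2) scene crop (671,75) scale 6.11 off(335,175)
print("button",tri((378.9,187),(209.2,247.2)),ray("scene",335+671/6.11,175+75/6.11,229),ray("top",209.2,247.2,229))
# white head top
z=np.load("top0.npz");p=z["p"][225:275,190:240]; b=cv2.resize(p,None,fx=8,fy=8,interpolation=cv2.INTER_CUBIC)
h=cv2.cvtColor(b,cv2.COLOR_RGB2HSV); m=cv2.inRange(h,(0,0,170),(179,70,255))
k=max(cv2.findContours(m,0,1)[0],key=cv2.contourArea);R=cv2.minAreaRect(k);print(R)
print("head top", ray("top",190+R[0][0]/8-.5,225+R[0][1]/8-.5,217), np.array([ray("top",190+q[0]/8-.5,225+q[1]/8-.5,217) for q in cv2.boxPoints(R)]))
# hole/neck base in scene: crop (594,335)->
print("neck base",ray("scene",335+(594-400)/6.11,175+337/6.11,60))
cs=[(545,245),(703,305),(643,430),(485,368)]
print("block scene",np.mean([ray("scene",335+(x-400)/6.11,175+y/6.11,60) for x,y in cs],axis=0))
from scipy.spatial.transform import Rotation as Ro
q=arm.observe()["tcp_rot"];print(Ro.from_quat([q[1],q[2],q[3],q[0]]).as_matrix())
E
```

```text
foot top [[ 686.33 -163.97]
 [ 539.75 -238.7 ]
 [ 481.2  -126.42]
 [ 629.4   -52.12]] [ 584.17 -145.3    12.  ]
foot scene [[ 482.68 -122.29]
 [ 632.4   -47.57]
 [ 691.49 -158.5 ]
 [ 539.22 -236.36]] [ 586.45 -141.18   12.  ]
164.5289336706734 -152.9853774921109
126.6337157816955 117.54084105678456
165.77828583760342 26.627793543915462
125.50916867698409 -63.02306443194855
167.32698933548355 26.522733810267475
125.68725747338817 -61.95640357317373
171.02099440352862 -152.9158359419902
127.3192369489249 116.36525641877492
col [ 569.33 -151.4   216.  ] [ 573.08 -148.03  216.  ] [ 569.31 -151.27  211.53]
lips [ 616.95 -147.18  181.82] [ 646.86 -132.13  179.71]
button [552.44 205.19 229.13] [486.81 343.72 229.  ] [552.42 205.31 229.  ]
((160.0, 214.0), (22.0, 52.0), 90.0)
head top [541.97 205.93 217.  ] [[545.63 214.93 217.  ]
 [545.83 197.13 217.  ]
 [538.31 196.93 217.  ]
 [538.11 214.73 217.  ]]
neck base [555.25 208.59  60.  ]
block scene [554.51 208.29  60.  ]
[[-0.    0.96  0.26]
 [ 0.    0.26 -0.96]
 [-1.   -0.   -0.  ]]
```

```bash
python3 -m creep '[[1,40,20,30,0,0,-0.05],[1,40,20,30,0,0,-0.05],[1,40,25,0,0,0,-0.05],[1,40,25,0,0,0,-0.05],[1,40,30,0,0,0,-0.06]]' 30
python3 -m creep '[[1,33,40,0,0,0,0],[1,33,40,0,0,0,0],[1,33,40,0,0,0,0],[1,33,40,0,0,0,0],[1,33,40,0,0,0,0]]'
python3 -m creep '[[1,20,45,0,0,0,0],[1,20,45,0,0,0,0],[1,20,45,0,0,0,0],[1,10,45,0,0,0,0],[1,5,45,0,0,0,0]]'
```

```text
time: 0.6
tcp_pos: [366.1, -509.1, 278.0]
tcp_rot: [0.501, 0.499, 0.501, -0.499]
ft_force: [0.5, -0.6, 0.2]
grip_width: 87.0
time: 1.1
tcp_pos: [524.9, -315.4, 278.0]
tcp_rot: [0.501, 0.499, 0.502, -0.499]
ft_force: [0.9, -0.4, 0.3]
grip_width: 86.8
time: 1.6
tcp_pos: [599.4, -90.0, 277.6]
tcp_rot: [0.501, 0.498, 0.502, -0.499]
ft_force: [2.0, -0.3, -0.2]
grip_width: 86.8
```

```bash
python3 -m creep '[[1,0,45,0,0,0,0],[1,-5,45,0,0,0,0],[1,-10,45,0,0,0,0],[1,-10,45,0,0,0,0],[1,-10,45,0,0,0,-0.02]]'
python3 -m creep '[[1,-8,40,0,0,0,0],[1,-3,26,0,0,0,0],[1,0,0,0,0,0,0],[1,0,0,0,0,0,0]]'
python3 - <<'E'
from h import *
s=arm.observe();print(s["tcp_pos"],s["ft_force"])
for n in("scene","top"):
    p,d=viewer.read_camera(n); np.savez(n+"1.npz",p=p,d=d)
    c=(335,140) if n=="scene" else (170,190)
    q=p[c[1]:c[1]+120,c[0]:c[0]+100] if n=="scene" else p[c[1]:c[1]+100,c[0]:c[0]+100]
    cv2.imwrite(f"pics/{n}1.png",cv2.resize(q[:,:,::-1],None,fx=5,fy=5,interpolation=cv2.INTER_CUBIC))
E
```

```text
time: 2.1
tcp_pos: [563.3, 134.5, 278.0]
tcp_rot: [-0.496, -0.503, -0.496, 0.504]
ft_force: [0.4, 0.0, 0.3]
grip_width: 87.0
time: 2.5
tcp_pos: [552.9, 198.9, 277.8]
tcp_rot: [-0.497, -0.503, -0.497, 0.504]
ft_force: [0.5, -0.3, -0.4]
grip_width: 86.8
[552.91604703 198.90865693 277.8326691 ] [ 0.454428   -0.34510599 -0.37826022]
```

View pics/scene1.png

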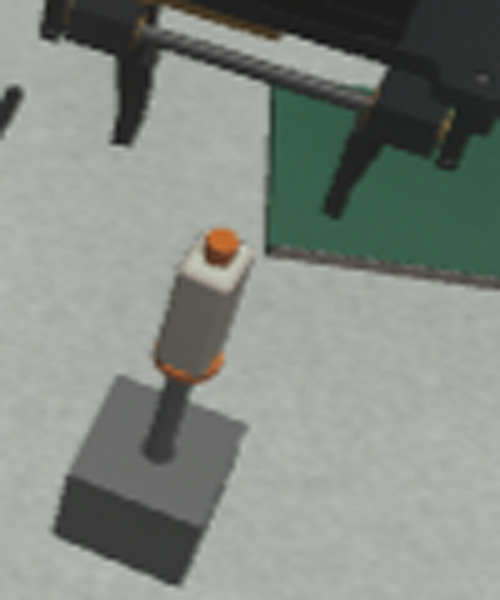

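The pipette stands between the open fingers: the button is at (222,240) and the fingers at (125,110) and (335,190) in this crop. I'll correct y by about 6 mm and descend.

```bash
python3 -m creep '[[1,0,6,-20,0,0,0],[1,0,0,-30,0,0,0],[1,0,0,-30,0,0,0],[1,0,0,-25,0,0,0],[1,0,0,-7,0,0,0]]' 30
python3 -m creep '[[1,0,0,0,0,0,0],[0.6,0,0,0,0,0,0],[0.4,0,0,0,0,0,0],[0.2,0,0,0,0,0,0],[0.2,0,0,0,0,0,0]]' 30
```

```text
time: 3.1
tcp_pos: [552.2, 202.4, 163.3]
tcp_rot: [-0.495, -0.503, -0.496, 0.506]
ft_force: [-0.9, -1.3, 0.4]
grip_width: 87.2
time: 3.6
tcp_pos: [553.4, 205.0, 167.0]
tcp_rot: [0.497, 0.504, 0.496, -0.503]
ft_force: [0.7, 0.6, -0.6]
grip_width: 62.7
```

```bash
python3 -m creep '[[0.2,0,0,0,0,0,0],[0.2,0,0,0,0,0,0],[0.2,0,0,0,0,0,0],[0.2,0,0,0,0,0,0],[0.2,0,0,0,0,0,0]]' 30;python3 -m creep '[[0.2,0,0,0,0,0,0],[0.2,0,0,0,0,0,0],[0.2,0,0,0,0,0,0]]' 30
```

```text
time: 4.1
tcp_pos: [553.1, 204.9, 166.2]
tcp_rot: [0.496, 0.504, 0.496, -0.504]
ft_force: [-0.6, 0.1, -0.1]
grip_width: 29.4
time: 4.4
tcp_pos: [553.1, 204.8, 166.2]
tcp_rot: [0.496, 0.504, 0.496, -0.504]
ft_force: [-1.0, 0.4, -0.2]
grip_width: 29.2
```

```bash
python3 -m creep '[[0,0,0,0,0,0,0],[0,0,0,0,0,0,0],[0,0,0,5,0,0,0],[0,0,0,15,0,0,0],[0,0,0,20,0,0,0]]' 40;python3 -m creep '[[0,0,0,20,0,0,0],[0,0,0,20,0,0,0],[0,0,0,0,0,0,0],[0,0,0,0,0,0,0]]' 40
python3 - <<'E'
from h import *
s=arm.observe();print(s["tcp_pos"],s["ft_force"],s["wrist_torque"])
for n in("scene","top"):
    p,d=viewer.read_camera(n); np.savez(n+"2.npz",p=p,d=d)
    c=(335,100) if n=="scene" else (170,190)
    q=p[c[1]:c[1]+120,c[0]:c[0]+100]
    cv2.imwrite(f"pics/{n}2.png",cv2.resize(q[:,:,::-1],None,fx=5,fy=5,interpolation=cv2.INTER_CUBIC))
E
```

```text
time: 4.9
tcp_pos: [552.6, 204.5, 206.8]
tcp_rot: [-0.496, -0.503, -0.497, 0.504]
ft_force: [0.7, -0.1, -2.4]
grip_width: 28.7
time: 5.3
tcp_pos: [553.2, 204.8, 246.6]
tcp_rot: [0.497, 0.504, 0.496, -0.503]
ft_force: [-0.4, -0.1, -3.3]
grip_width: 29.0
[553.18305967 204.81988484 246.56177004] [-0.37816844 -0.14822052 -3.34739312] [0.01291751 0.0276656  0.04595548]
```

View pics/scene2.png

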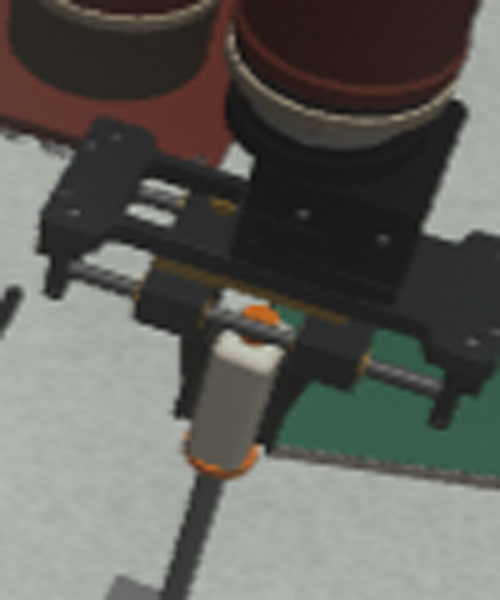

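The pipette is up: head held between the fingers, collar at about (222,465), neck bottom clear near (175,590). Next I'll check its lean.

```bash
cat > lean.py <<'E'
import sys
from h import *
np.set_printoptions(precision=3,suppress=True)
def lean(n,tag,cx,cy,z0,z1,r=22,img=None):
    z=np.load(f"{n}{tag}.npz");C=cloud(n,z["d"])
    m=(np.hypot(C[...,0]-cx,C[...,1]-cy)<r)&(C[...,2]>z0)&(C[...,2]<z1);Q=C[m]
    ax=np.polyfit(Q[:,2],Q[:,0],1);ay=np.polyfit(Q[:,2],Q[:,1],1)
    print(n,len(Q),"slope dx/dz",ax[0],"dy/dz",ay[0],"mid",Q.mean(0))
    return Q
if __name__=="__main__":
    a=sys.argv; lean(a[1],a[2],*map(float,a[3:7]))
E
python3 lean.py scene 2 553 205 95 210; python3 lean.py scene 2 553 205 90 150; python3 lean.py scene 2 553 205 150 210
python3 - <<'E'
from h import *
np.set_printoptions(precision=2,suppress=True)
p=np.load("scene2.npz")["p"];d=np.load("scene2.npz")["d"];C=cloud("scene",d)
h=cv2.cvtColor(p,cv2.COLOR_RGB2HSV);o=cv2.inRange(h,(5,130,100),(18,255,255))
num,lab,st,ce=cv2.connectedComponentsWithStats(o)
for i in range(1,num):
    if st[i,4]>4 and 335<ce[i][0]<430 and ce[i][1]>100: print(st[i],ce[i],C[lab==i].min(0),C[lab==i].max(0))
E
```

```text
scene 165 slope dx/dz -0.0007548360638286512 dy/dz -0.003103094152813541 mid [557.942 206.751 154.211]
scene 82 slope dx/dz -0.002987141393418866 dy/dz -0.017196385761111578 mid [557.903 206.799 120.891]
scene 90 slope dx/dz -0.0021985549782349762 dy/dz -0.008143896123102762 mid [557.953 206.749 179.789]
[384 161   7   4  20] [386.9  162.45] [546.86 199.6  306.35] [582.95 212.32 333.94]
[373 191   8   4  12] [376.25 192.92] [565.36 195.91 221.55] [570.78 213.33 226.75]
[382 190   4   5   8] [384. 192.] [549.54 217.33 223.  ] [564.71 221.9  229.9 ]
```

```bash
python3 -m creep '[[0,29,-31,15,0,0,0.09],[0,29,-31,15,0,0,0.1],[0,29,-31,0,0,0,0.1],[0,29,-31,0,0,0,0.1],[0,30,-31,0,0,0,0.094]]'
python3 -m creep '[[0,9,-34,0,0,0,0],[0,9,-34,0,0,0,0],[0,9,-34,0,0,0,0],[0,9,-34,0,0,0,0],[0,4,-34,0,0,0,0]]'
python3 -m creep '[[0,-15,-22,0,0,0,0],[0,-19,-22,0,0,0,0],[0,-19,-22,0,0,0,0],[0,-19,-21,0,0,0,0],[0,0,0,0,0,0,0]]'
```

```text
time: 5.9
tcp_pos: [699.7, 48.3, 275.0]
tcp_rot: [0.603, 0.368, 0.604, -0.369]
ft_force: [1.2, 0.6, -2.7]
grip_width: 28.5
time: 6.4
tcp_pos: [739.1, -121.5, 274.2]
tcp_rot: [0.602, 0.369, 0.604, -0.37]
ft_force: [0.2, 0.8, -1.8]
grip_width: 29.0
time: 6.9
tcp_pos: [664.2, -212.5, 275.2]
tcp_rot: [0.601, 0.37, 0.602, -0.373]
ft_force: [0.5, -0.8, -2.9]
grip_width: 28.9
```

```bash
python3 -m creep '[[0,0,0,-20,0,0,0],[0,0,0,-20,0,0,0],[0,0,0,-9,0,0,0],[0,0,0,0,0,0,0],[0,0,0,0,0,0,0]]'
python3 - <<'E'
from h import *
from scipy.spatial.transform import Rotation as Ro
s=arm.observe();print(s["tcp_pos"],s["ft_force"],s["wrist_torque"])
q=s["tcp_rot"];M=Ro.from_quat([q[1],q[2],q[3],q[0]]).as_matrix();print(M.round(3),np.degrees(np.arctan2(M[1,2],M[0,2])))
for n in("scene","top"):
    p,d=viewer.read_camera(n); np.savez(n+"3.npz",p=p,d=d)
    c=(175,100) if n=="scene" else (290,180)
    q=p[c[1]:c[1]+140,c[0]:c[0]+120]
    cv2.imwrite(f"pics/{n}3.png",cv2.resize(q[:,:,::-1],None,fx=4,fy=4,interpolation=cv2.INTER_CUBIC))
E
python3 lean.py scene 3 664 -212 70 190;python3 lean.py scene 3 664 -212 70 180
```

```text
time: 7.4
tcp_pos: [667.3, -206.9, 227.5]
tcp_rot: [0.603, 0.37, 0.603, -0.37]
ft_force: [-0.6, -0.2, -1.8]
grip_width: 28.9
[ 667.34528819 -206.94791755  227.52169746] [-0.56727072 -0.2318204  -1.83602204] [-0.05484146 -0.04228071 -0.00103163]
[[ 0.     0.892  0.453]
 [ 0.     0.453 -0.892]
 [-1.     0.    -0.   ]] -63.069720880324404
scene 160 slope dx/dz 0.0008620322081930549 dy/dz -0.001999510899627712 mid [ 670.766 -202.828  132.405]
scene 147 slope dx/dz -0.0017680718936630188 dy/dz 0.00022820836169355145 mid [ 670.716 -202.779  127.774]
```

View pics/scene3.png

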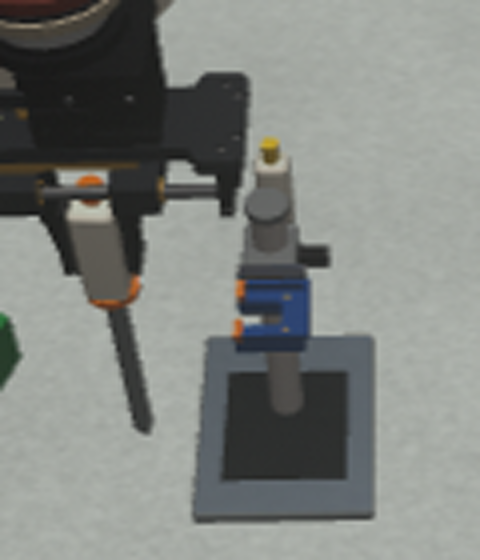

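View pics/top3.png

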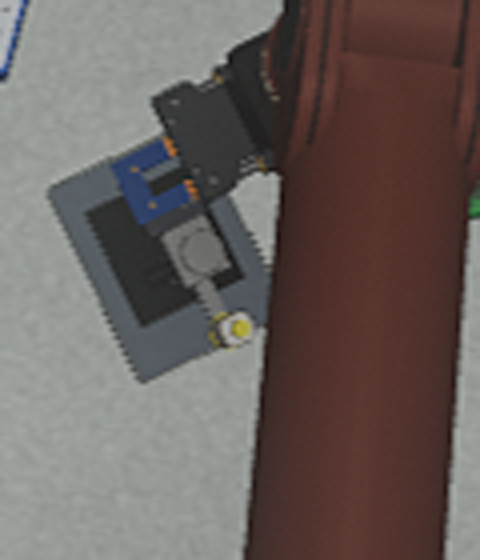

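```bash
python3 - <<'E'
from h import *
np.set_printoptions(precision=1,suppress=True,linewidth=150)
a=np.radians(26.9);ex=np.array([np.cos(a),np.sin(a)]);ey=np.array([-ex[1],ex[0]])
o=np.array([667.3,-206.9]) # neck now
for n in("scene","top"):
  for t in "03":
    z=np.load(f"{n}{t}.npz");C=cloud(n,z["d"]);h=cv2.cvtColor(z["p"],cv2.COLOR_RGB2HSV)
    m=(np.hypot(C[...,0]-628,C[...,1]+125)<50)&(C[...,2]>160)&(C[...,2]<200)&(cv2.inRange(h,(105,100,40),(130,255,255))|cv2.inRange(h,(5,100,80),(20,255,255))>0)
    Q=C[m];s=(Q[:,:2]-o)@ex;y=(Q[:,:2]-o)@ey
    print(n,t,len(Q),"s",s.min(),s.max(),"y",y.min(),y.max())
    for y0 in range(55,120,5):
        k=(y>=y0)&(y<y0+5)
        if k.sum(): print(y0,np.sort(s[k]).astype(int),"z",np.median(Q[k,2]).round(1))
E
```

```text
scene 0 162 s -26.058788354565422 24.6476607146004 y 74.97163938116744 119.40244674787598
70 [-14] z 179.4
75 [-24 -19 -18 -17 -14 -12 -12  10  10  14  16  16  16  20  24] z 180.9
80 [-26 -23 -22 -21 -20 -19 -17 -15 -14 -10  11  12  19  22] z 175.1
85 [-22 -21 -21 -19 -19 -15 -15 -10   9  10  10  13  20  22] z 175.9
90 [-25 -23 -22 -21 -19 -19 -15 -11 -10   8  10  11  12  20  22] z 175.5
95 [-24 -22 -20 -19 -17 -14 -14 -11 -10   9  11  11  12  21  22] z 176.1
100 [-24 -22 -20 -20 -17 -14 -13 -12 -10  -9   9  10  12  22  22] z 176.3
105 [-23 -22 -21 -20 -12 -10  -7  -6  -3  -3  -1   0   2   3   6   8   9  23  24] z 175.6
110 [-23 -22 -21 -20 -17 -17 -15 -13 -11  -9  -7  -7  -6  -2  -1  -1   2   4   5   6   9  10  12  14  20  21] z 175.7
115 [-23 -23 -22 -20 -19 -18 -16 -13 -12 -11  -8  -7  -6  -3  -1   0   1   2   4   6   7  10  11  13  15  18  20  24] z 180.1
scene 3 164 s -24.3621662035428 23.521811572228955 y 74.90198008033911 119.16756444988656
70 [-20 -17] z 180.8
75 [-22 -18 -18 -14 -12 -12   9  13  16  18  18  21  23] z 181.5
80 [-23 -23 -23 -20 -18 -14 -14  -9  12  13  21  23]
[... 1883 characters left out ...]
9 -18 -17 -15 -13   8   9  11  13  14  15  18  19  20] z 177.1
90 [-24 -23 -20 -19 -16 -15 -14 -13   8   9  10  11  14  15  16  18  20] z 176.0
95 [-24 -22 -20 -19 -18 -16 -14 -13  10  13  14  17  18  18  20  21] z 175.7
100 [-24 -23 -22 -20 -18 -15 -12  -8  -5  -4  -1   1   4   8   9  11  13  15  17  18  21] z 175.4
105 [-24 -23 -22 -20 -19 -18 -14 -12 -11  -9  -8  -6  -6  -3  -2   0   0   2   5   6   9  10  15  18  18  20  21] z 177.0
110 [-24 -23 -22 -19 -17 -16 -13 -11  -9  -7  -4  -3   0   1   3   3   5   8   9  11  14  15  16  18  20  21] z 176.7
115 [-23 -21 -20 -18 -17 -15 -13 -12 -11  -9  -8  -7  -6  -4  -3  -2  -1   0   1   3   4   5   6   7   9  11  12  13  16  17  19  20] z 180.5
```

The cradle shows up clearly: seat about 176 mm high, rim about 182, slot centre within 1 mm of the neck's line, and the slot back roughly 96 mm ahead along the entry. I'll go in with the collar at about 190.

```bash
python3 -m creep '[[0,-9.5,17.5,-5,0,0,0],[0,-9,17.8,-6,0,0,0],[0,-6.8,13.4,0,0,0,0],[0,0,0,0,0,0,0],[0,0,0,0,0,0,0]]'
python3 -m creep '[[0,-2.3,4.5,0,0,0,0],[0,-2.3,4.5,0,0,0,0],[0,0,0,0,0,0,0]]'
python3 -m creep '[[0,-2.3,4.5,0,0,0,0],[0,-2.3,4.5,0,0,0,0],[0,0,0,0,0,0,0],[0,0,0,0,0,0,0]]'
```

```text
time: 8.0
tcp_pos: [642.3, -158.8, 217.3]
tcp_rot: [0.603, 0.37, 0.602, -0.37]
ft_force: [0.0, -0.3, -2.0]
grip_width: 28.8
time: 8.3
tcp_pos: [637.1, -148.8, 216.4]
tcp_rot: [0.603, 0.37, 0.603, -0.37]
ft_force: [-0.9, 1.2, -1.5]
grip_width: 28.7
time: 8.7
tcp_pos: [632.6, -140.4, 216.4]
tcp_rot: [0.603, 0.37, 0.603, -0.37]
ft_force: [0.3, 0.1, -1.4]
grip_width: 29.0
```

```bash
python3 -m creep '[[0,-1.8,3.6,0,0,0,0],[0,-1.8,3.6,0,0,0,0],[0,-1.8,3.6,0,0,0,0],[0,0,0,0,0,0,0],[0,0,0,0,0,0,0]]'
python3 -m creep '[[0,-0.9,1.8,0,0,0,0],[0,0,0,0,0,0,0],[0,0,0,0,0,0,0]]'
python3 -m creep '[[0,-0.9,1.8,0,0,0,0],[0,0,0,0,0,0,0],[0,0,0,0,0,0,0]]'
```

```text
time: 9.2
tcp_pos: [627.2, -129.6, 216.4]
tcp_rot: [0.603, 0.37, 0.603, -0.37]
ft_force: [-0.7, -0.1, -1.1]
grip_width: 29.1
time: 9.5
tcp_pos: [626.3, -127.9, 216.3]
tcp_rot: [0.603, 0.37, 0.603, -0.37]
ft_force: [1.0, -0.2, -2.8]
grip_width: 29.5
time: 9.8
tcp_pos: [625.3, -126.0, 216.3]
tcp_rot: [0.603, 0.37, 0.603, -0.37]
ft_force: [-0.1, 0.6, -2.6]
grip_width: 28.7
```

```bash
for i in 1; do python3 -m creep '[[0,-0.45,0.9,0,0,0,0],[0,0,0,0,0,0,0]]'|grep -E "pos|ft"; done
python3 -m creep '[[0,-0.45,0.9,0,0,0,0],[0,0,0,0,0,0,0]]'|grep -E "pos|ft"
python3 -m creep '[[0,-0.45,0.9,0,0,0,0],[0,0,0,0,0,0,0]]'|grep -E "pos|ft"
```

```text
tcp_pos: [624.9, -125.0, 216.3]
ft_force: [-0.2, -0.6, -2.6]
tcp_pos: [624.5, -124.1, 216.3]
ft_force: [-0.6, -0.9, -2.4]
tcp_pos: [624.0, -123.2, 216.3]
ft_force: [0.6, -0.2, -2.2]
```

```bash
python3 -m creep '[[0,-0.45,0.9,0,0,0,0],[0,0,0,0,0,0,0]]'|grep -E "pos|ft"
python3 -m creep '[[0,-0.45,0.9,0,0,0,0],[0,0,0,0,0,0,0]]'|grep -E "pos|ft"
```

```text
tcp_pos: [623.6, -122.3, 216.3]
ft_force: [0.7, -0.6, -2.1]
tcp_pos: [623.2, -121.7, 216.3]
ft_force: [0.5, 0.1, -2.8]
```

```bash
python3 - <<'E'
from h import *
p,d=viewer.read_camera("scene"); np.savez("scene4.npz",p=p,d=d)
cv2.imwrite("pics/scene4.png",cv2.resize(p[110:230,195:295,::-1],None,fx=5,fy=5,interpolation=cv2.INTER_CUBIC))
E
python3 lean.py scene 4 623 -122 60 165
```

```text
scene 99 slope dx/dz 0.007835982224405819 dy/dz 0.008083824536880063 mid [ 627.303 -118.05   104.758]
```

View pics/scene4.png

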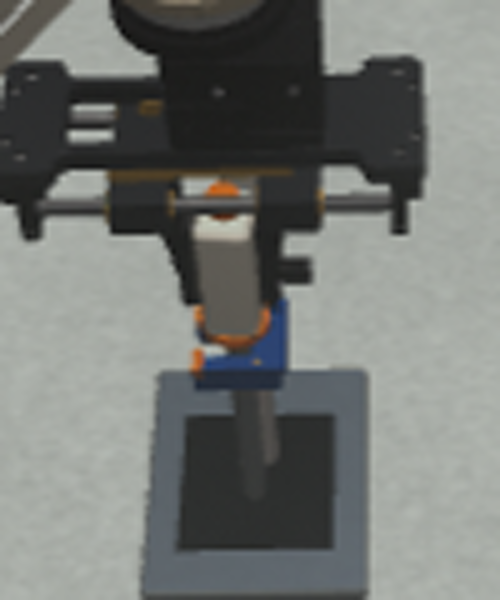

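The picture shows the neck in the slot between the prongs (collar at (233,325), cradle at (250,370)) and no contact yet. I'll keep stepping gently.

```bash
python3 -m creep '[[0,-0.45,0.9,0,0,0,0],[0,0,0,0,0,0,0]]'|grep -E "pos|ft"
python3 -c "
from h import *
s=arm.observe();print(s['wrist_torque'])"
python3 -m creep '[[0,-0.45,0.9,0,0,0,0],[0,0,0,0,0,0,0]]'|grep -E "pos|ft"
python3 -c "
from h import *
s=arm.observe();print(s['wrist_torque'])"
```

```text
tcp_pos: [622.9, -121.3, 216.4]
ft_force: [2.1, -2.5, -2.2]
[-0.67180246 -0.38322023 -0.05518222]
tcp_pos: [622.7, -120.8, 216.5]
ft_force: [2.1, -4.7, -2.6]
[-1.24135336 -0.87003788 -0.02537433]
```

Contact: about 5 N back along the entry axis and no sideways component. I'll ease off about 1 mm to a light touch and lower.

```bash
python3 -m creep '[[0,0.4,-0.8,0,0,0,0],[0,0,0,0,0,0,0]]'|grep -E "pos|ft"
python3 -m creep '[[0,0,0,-2,0,0,0],[0,0,0,-2,0,0,0],[0,0,0,0,0,0,0]]'|grep -E "pos|ft"
python3 -m creep '[[0,0,0,-1,0,0,0],[0,0,0,-1,0,0,0],[0,0,0,0,0,0,0]]'|grep -E "pos|ft"
```

```text
tcp_pos: [622.8, -121.0, 216.3]
ft_force: [2.6, -2.9, -2.6]
tcp_pos: [622.9, -120.8, 212.4]
ft_force: [1.9, -3.6, 0.8]
tcp_pos: [622.9, -120.8, 210.4]
ft_force: [2.2, -4.9, 1.2]
```

```bash
python3 -m creep '[[0,0.3,-0.6,0,0,0,0],[0,0,0,0,0,0,0]]'|grep -E "pos|ft"
python3 -m creep '[[0,0.1,-0.2,0,0,0,0],[0,0,0,0,0,0,0]]'|grep -E "pos|ft"
```

```text
tcp_pos: [623.0, -121.0, 210.2]
ft_force: [2.6, -3.5, 0.3]
tcp_pos: [623.0, -121.1, 210.2]
ft_force: [2.8, -3.9, 0.6]
```

```bash
python3 -m creep '[[0,0.2,-0.4,0,0,0,0],[0,0,0,0,0,0,0]]'|grep -E "pos|ft"
python3 -m creep '[[0,0.2,-0.3,0,0,0,0],[0,0,0,0,0,0,0]]'|grep -E "pos|ft"
python3 - <<'E'
from h import *
p,d=viewer.read_camera("scene"); np.savez("scene5.npz",p=p,d=d)
cv2.imwrite("pics/scene5.png",cv2.resize(p[110:230,195:295,::-1],None,fx=5,fy=5,interpolation=cv2.INTER_CUBIC))
s=arm.observe();print(s["ft_force"],s["wrist_torque"],s["tcp_pos"])
E
python3 lean.py scene 5 623 -122 60 165
```

```text
tcp_pos: [623.0, -121.3, 210.0]
ft_force: [1.5, -1.6, -0.9]
tcp_pos: [623.1, -121.6, 209.9]
ft_force: [-0.4, -1.0, -0.9]
[ 1.65066813 -0.69163657 -1.24095502] [-0.25609365 -0.15124965 -0.01720336] [ 623.17049397 -121.6478137   209.92009771]
scene 102 slope dx/dz 0.0020924803120716644 dy/dz -0.0038136152562309 mid [ 627.062 -117.776  104.06 ]
```

View pics/scene5.png

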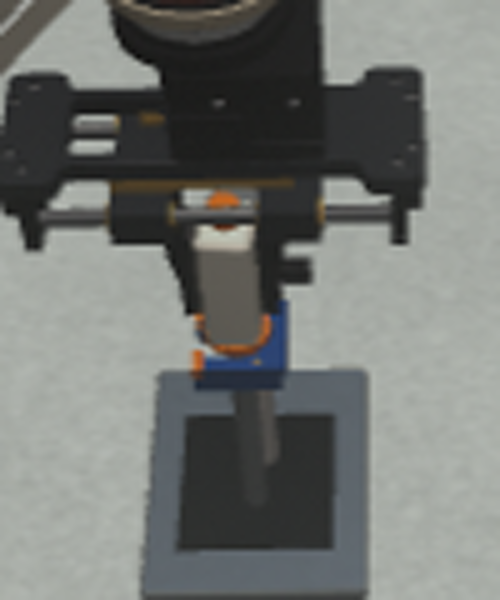

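The neck is upright and touching the back lightly (about 1 N), with the collar just above the rim at (235,335). I'll lower step by step.

```bash
python3 -m creep '[[0,0,0,-1,0,0,0],[0,0,0,0,0,0,0]]'|grep -E "pos|ft"
python3 -m creep '[[0,0,0,-1,0,0,0],[0,0,0,0,0,0,0]]'|grep -E "pos|ft"
python3 -m creep '[[0,0,0,-1,0,0,0],[0,0,0,0,0,0,0]]'|grep -E "pos|ft"
```

```text
tcp_pos: [623.2, -121.7, 208.9]
ft_force: [0.2, 0.6, -2.0]
tcp_pos: [623.2, -121.8, 207.9]
ft_force: [-0.3, -0.5, -3.5]
tcp_pos: [623.3, -122.0, 207.0]
ft_force: [-0.1, -0.4, -3.1]
```

```bash
python3 -m creep '[[0,0,0,-1,0,0,0],[0,0,0,0,0,0,0]]'|grep -E "pos|ft"
python3 -m creep '[[0,0,0,-1,0,0,0],[0,0,0,0,0,0,0]]'|grep -E "pos|ft"
python3 -m creep '[[0,0,0,-1,0,0,0],[0,0,0,0,0,0,0]]'|grep -E "pos|ft"
```

```text
tcp_pos: [623.4, -122.1, 206.1]
ft_force: [0.6, 0.2, -2.3]
tcp_pos: [623.4, -122.0, 205.1]
ft_force: [-0.2, -0.2, -1.6]
tcp_pos: [623.4, -122.1, 204.1]
ft_force: [0.0, 0.6, -2.6]
```

```bash
python3 -m creep '[[0,0,0,-1,0,0,0],[0,0,0,0,0,0,0]]'|grep -E "pos|ft"
python3 -m creep '[[0,0,0,-1,0,0,0],[0,0,0,0,0,0,0]]'|grep -E "pos|ft"
```

```text
tcp_pos: [623.4, -122.1, 203.1]
ft_force: [0.5, -1.1, -3.9]
tcp_pos: [623.4, -122.1, 202.2]
ft_force: [0.4, -0.9, -2.1]
```

```bash
python3 -m creep '[[0,0,0,-0.7,0,0,0],[0,0,0,0,0,0,0]]'|grep -E "pos|ft"
python3 -m creep '[[0,0,0,-0.7,0,0,0],[0,0,0,0,0,0,0]]'|grep -E "pos|ft"
```

```text
tcp_pos: [623.5, -122.0, 201.6]
ft_force: [0.5, -0.1, -0.8]
tcp_pos: [623.5, -122.1, 201.0]
ft_force: [0.8, 0.1, -0.3]
```

Seat contact starts at TCP z ≈ 202 (collar about 176, matching the depth picture). Free-hanging Fz averages −2.3 N, so 4 mm sunk (about 9.5 N) should read about +7.2 N at TCP z ≈ 198.

```bash
python3 -m creep '[[0,0,0,-0.8,0,0,0],[0,0,0,0,0,0,0]]'|grep -E "pos|ft"
python3 -m creep '[[0,0,0,-0.8,0,0,0],[0,0,0,0,0,0,0]]'|grep -E "pos|ft"
```

```text
tcp_pos: [623.6, -122.1, 200.3]
ft_force: [-1.2, 1.1, 1.3]
tcp_pos: [623.6, -122.0, 199.5]
ft_force: [-0.7, 0.7, 3.8]
```

```bash
python3 -m creep '[[0,0,0,-0.8,0,0,0],[0,0,0,0,0,0,0],[0,0,0,0,0,0,0]]'|grep -E "pos|ft"
```

```text
tcp_pos: [623.6, -122.1, 198.8]
ft_force: [-1.0, 0.2, 5.3]
```

```bash
python3 -m creep '[[0,0,0,-0.7,0,0,0],[0,0,0,0,0,0,0]]'|grep -E "pos|ft"
python3 -m creep '[[0,0,0,0,0,0,0],[0,0,0,0,0,0,0]]'|grep -E "pos|ft"
```

```text
tcp_pos: [623.7, -122.1, 198.2]
ft_force: [-1.8, 0.7, 6.8]
tcp_pos: [623.6, -122.1, 198.3]
ft_force: [-0.8, -0.4, 6.4]
```

```bash
python3 -m creep '[[0,0,0,-0.4,0,0,0],[0,0,0,0,0,0,0],[0,0,0,0,0,0,0],[0,0,0,0,0,0,0]]'|grep -E "pos|ft"
python3 -m creep '[[0,0,0,0,0,0,0],[0,0,0,0,0,0,0],[0,0,0,0,0,0,0],[0,0,0,0,0,0,0]]'
python3 - <<'E'
from h import *
p,d=viewer.read_camera("scene"); np.savez("scene6.npz",p=p,d=d)
cv2.imwrite("pics/scene6.png",cv2.resize(p[110:230,195:295,::-1],None,fx=5,fy=5,interpolation=cv2.INTER_CUBIC))
s=arm.observe();print(s["ft_force"],s["wrist_torque"],s["tcp_pos"])
E
python3 lean.py scene 6 623 -122 60 160
```

```text
tcp_pos: [623.7, -122.1, 198.0]
ft_force: [-2.2, 0.8, 6.4]
time: 16.8
tcp_pos: [623.7, -122.0, 198.0]
tcp_rot: [0.603, 0.37, 0.602, -0.37]
ft_force: [-0.9, 0.6, 6.9]
grip_width: 28.7
[-2.09610964  0.06004829  6.56247419] [0.08663184 0.53104663 0.037999  ] [ 623.67102972 -122.04342285  197.96481649]
scene 99 slope dx/dz -0.0008323592005019431 dy/dz 0.0008654217160616023 mid [ 627.501 -118.443  101.963]
```

View pics/scene6.png

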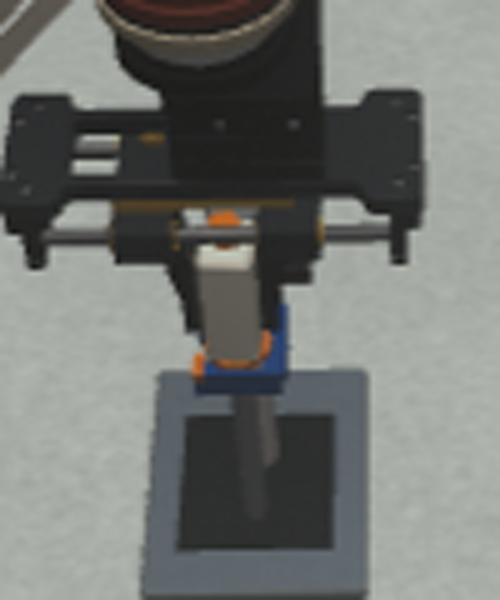

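```bash
python3 -m creep '[[0,0,0,-0.2,0,0,0],[0,0,0,0,0,0,0],[0,0,0,0,0,0,0],[0,0,0,0,0,0,0],[0,0,0,0,0,0,0]]'|grep -E "pos|ft"
python3 -m creep '[[0,0,0,0,0,0,0],[0,0,0,0,0,0,0],[0,0,0,0,0,0,0]]'
python3 - <<'E'
from h import *
for t in "03456":
    z=np.load(f"scene{t}.npz");C=cloud("scene",z["d"]);h=cv2.cvtColor(z["p"],cv2.COLOR_RGB2HSV)
    a=np.radians(26.9);ex=np.array([np.cos(a),np.sin(a)]);ey=np.array([-ex[1],ex[0]])
    s=(C[...,:2]-[667.3,-206.9])@ex;y=(C[...,:2]-[667.3,-206.9])@ey
    m=(s>19)&(s<24)&(y>76)&(y<118)&(cv2.inRange(h,(105,100,40),(130,255,255))>0)
    m2=(s>10)&(s<26)&(y>66)&(y<120)&(C[...,2]>140)&(C[...,2]<190)&(cv2.inRange(h,(105,100,40),(130,255,255))>0)
    print(t,m.sum(),np.median(C[m][:,2]),m2.sum(),C[m2][:,2].min(),np.median(C[m2][:,2]),C[m2][:,2].max(), np.argwhere(m2)[:,0].mean())
E
```

```text
tcp_pos: [623.7, -122.0, 197.8]
ft_force: [-1.6, 0.6, 6.5]
time: 17.65
tcp_pos: [623.7, -122.1, 197.8]
tcp_rot: [0.603, 0.37, 0.602, -0.37]
ft_force: [-1.1, 1.1, 6.9]
grip_width: 29.0
0 14 181.60174848995337 37 173.3128029051644 179.16370530183644 184.53353398855904 182.1891891891892
3 15 181.8538289300693 38 173.74086870769463 177.81503843728404 183.83391596225613 182.18421052631578
4 15 181.54621882745982 38 173.84058402945857 179.1948079346909 183.18642310562802 182.18421052631578
5 15 181.24903024492608 34 173.09887166740396 180.16753941250676 183.57905447008955 182.3235294117647
6 15 177.1891814985953 26 170.84218452330254 176.02870503195902 179.6214675079342 183.46153846153845
```

The rim dropped from 181.5 to 177.2 in the depth picture, about 4 mm, and the force reading says 3.7–3.9 mm. It has been held for over 1 s. I'll ease up to the free-hanging height, then open.

```bash
python3 -m creep '[[0,0,0,-0,0,0,0],[0,0,0,1,0,0,0],[0,0,0,1,0,0,0],[0,0,0,0.8,0,0,0],[0,0,0,0,0,0,0]]'|grep -E "pos|ft"
python3 -m creep '[[0.36,0,0,0,0,0,0],[0.4,0,0,0,0,0,0],[0.45,0,0,0,0,0,0],[0.6,0,0,0,0,0,0],[0.6,0,0,0,0,0,0]]'
```

```text
tcp_pos: [623.5, -122.0, 199.9]
ft_force: [-0.1, 0.2, 2.9]
time: 18.65
tcp_pos: [623.4, -122.1, 199.8]
tcp_rot: [0.603, 0.37, 0.603, -0.37]
ft_force: [-1.0, -0.5, 0.6]
grip_width: 47.2
```

```bash
python3 -m creep '[[0.6,0,0,0,0,0,0],[0.6,0,0,0,0,0,0],[0.6,0,0,0,0,0,0],[0.6,0,0,0,0,0,0]]'
python3 - <<'E'
from h import *
p,d=viewer.read_camera("scene"); np.savez("scene7.npz",p=p,d=d)
cv2.imwrite("pics/scene7.png",cv2.resize(p[110:230,195:295,::-1],None,fx=5,fy=5,interpolation=cv2.INTER_CUBIC))
E
python3 lean.py scene 7 623 -122 60 160
```

```text
time: 19.05
tcp_pos: [623.4, -122.1, 200.0]
tcp_rot: [0.603, 0.37, 0.603, -0.37]
ft_force: [-0.5, -0.2, -0.0]
grip_width: 52.3
scene 105 slope dx/dz -0.00408926566203253 dy/dz 0.0019970083069205174 mid [ 626.972 -118.802  103.544]
```

View pics/scene7.png

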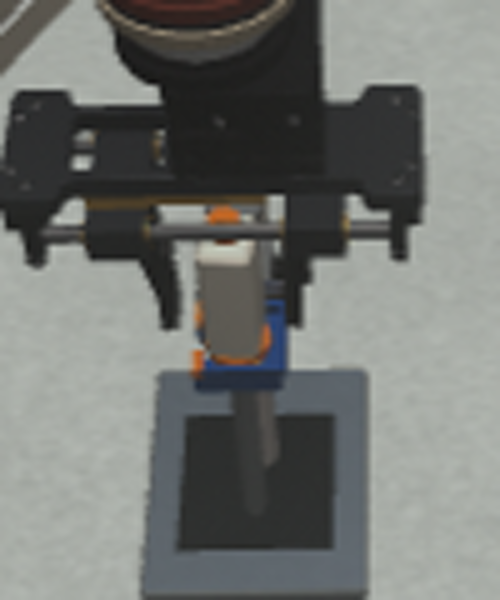

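The fingers are clear on both sides of the head (at (165,300) and (295,300)), and the pipette hangs upright with the collar in the throat at (238,350). I'll retreat straight up.

```bash
python3 -m creep '[[0.6,0,0,5,0,0,0],[0.6,0,0,15,0,0,0],[0.6,0,0,25,0,0,0],[0.6,0,0,30,0,0,0],[0.6,0,0,30,0,0,0]]'
python3 -m creep '[[0.6,20,-20,20,0,0,0],[0.6,30,-35,10,0,0,0],[0.6,25,-35,0,0,0,0],[0.6,20,-35,0,0,0,0],[0.6,0,0,0,0,0,0]]'
python3 -m creep '[[0.6,0,0,0,0,0,0],[0.6,0,0,0,0,0,0],[0.6,0,0,0,0,0,0]]'
python3 - <<'E'
from h import *
p,d=viewer.read_camera("scene"); np.savez("scene8.npz",p=p,d=d)
cv2.imwrite("pics/scene8.png",p[:,:,::-1])
cv2.imwrite("pics/scene8c.png",cv2.resize(p[110:230,195:295,::-1],None,fx=5,fy=5,interpolation=cv2.INTER_CUBIC))
h=cv2.cvtColor(p,cv2.COLOR_RGB2HSV);C=cloud("scene",d)
num,lab,st,ce=cv2.connectedComponentsWithStats(cv2.inRange(h,(5,130,100),(18,255,255)))
for i in range(1,num):
    if st[i,4]>4 and abs(ce[i][0]-245)<40: print(ce[i].round(1),np.median(C[lab==i],axis=0).round(1))
E
python3 lean.py scene 8 623 -122 60 160
```

```text
time: 19.6
tcp_pos: [623.4, -122.0, 307.5]
tcp_rot: [0.603, 0.37, 0.602, -0.37]
ft_force: [0.0, 0.1, 0.4]
grip_width: 52.1
time: 20.1
tcp_pos: [718.9, -253.3, 332.8]
tcp_rot: [0.601, 0.371, 0.602, -0.373]
ft_force: [0.7, 0.4, -0.5]
grip_width: 52.2
time: 20.4
tcp_pos: [718.4, -245.8, 336.5]
tcp_rot: [0.603, 0.37, 0.602, -0.369]
ft_force: [-0.1, -0.2, 0.5]
grip_width: 52.3
[239.4 153.3] [ 623.9 -121.1  261.7]
[247.5 178. ] [ 623.  -106.   179.3]
[234.2 181.7] [ 646.1 -131.2  180.1]
[241.3 181.7] [ 638.3 -117.4  178.7]
scene 104 slope dx/dz 0.0038001108019184637 dy/dz 0.0027700436514742 mid [ 627.292 -118.57   104.067]
```

View pics/scene8.png

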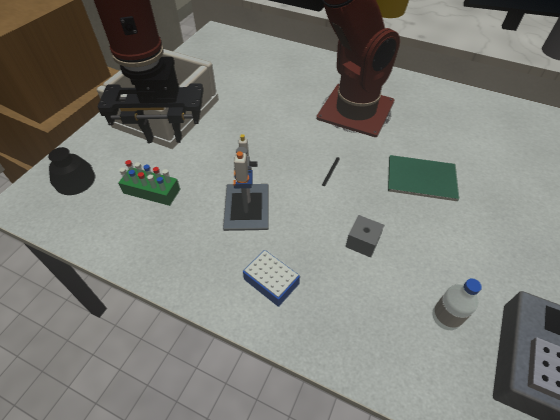

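View pics/scene8c.png

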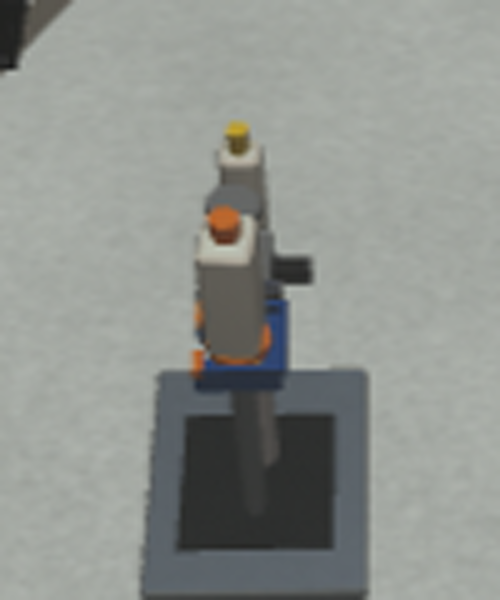

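The pipette hangs upright in the cradle (button at (239,153), collar at about (242,180)). The block at (366,235) is empty, and the box, bottle and rack are where they were. Handing in.

```bash
python3 -c "
from bench import arm
print(arm.close_job())"
```

```text
the job is handed in; nothing more can be done
None
```

The pipette is hanging upright by itself in the blue cradle. The job was handed in at about 20.5 s, with the gripper clear of everything.

- **Entry:** I brought the neck in along the slot until it met the back. The push there was about 5 N, a little firmer than intended, so I eased it to about 1 N before finishing the descent. The first 6 mm of lowering rubbed on the slot back at 3–5 N sideways.
- **Seating and press:** The collar met the seat at about 176 mm. I pressed it down with about 9 N and held it for more than 1 s. The force reading puts the sink at 3.7–3.9 mm. The drop of the rim in the depth image says about 4.3 mm, so the two measures differ by about 0.5 mm. I eased up about 2 mm before opening the fingers.
- **Last checks:** In the final picture the pipette leans less than 0.005 rad and its collar sits inside the rim. The block is empty, and the tip box, bottle and tube rack look unmoved by eye. The largest cradle load I saw was about 9 N, sampled only at the end of each move. No check failed.

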